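# Tip the oiled plugs from the parts tray into the wash bin

## Task

Empty the parts tray into the wash bin: carry the tray, level, by its wooden arch handle to the steel block, set it down gently on top with its open end reaching out over the bin and all four plugs still in it, and let go. Then take it by the round bar at its closed end, lift that end to tip the tray until all four hexagonal plugs have slid into the bin, lower the tray flat onto the block again and let go. Leave the bin, the valve, the bottle and the wrench where they stand.

Things in the scene. Friction and masses are not known exactly. Their poses are not given: they have to be found in the camera images.
- tray: Aluminium sheet parts tray, 170 long (its x) x 110 wide (its y), floor 3 thick, walls 25 high on both long sides and on the closed end (-x); the +x end is open, with no lip. Starts flat on the bench, to the robot's left or right. Origin: centre of the underside; z up. With its plugs it weighs about 0.65 kg. Sheet and plugs are oily: plugs begin to slide at 15 to 23 degrees.
- arch: The tray's arch handle, part of the tray: a straight wooden bar 12 thick (along x) x 120 long (along y) x 22 high, on two legs over the middle of the tray. Origin: centre of the bar, 69 above the tray's underside; axes as the tray's. 55 mm are free between the tray's underside and the bar, and plugs pass beneath it.
- endbar: The bar handle of the tray's closed end, part of the tray: a round steel bar 12 in diameter, 90 long (along y), on two thin arms at its ends. Origin: middle of the bar, 115 behind the tray's centre (at tray x = -115), 45 above the tray's underside; 30 from the closed end's wall, whose top is 20 lower than the bar's axis.
- tray_lip (a point): Middle of the lower edge of the tray's open end: tray x = +85, y = 0, at the underside.
- block: Plain steel block fixed on the bench, 100 (its x) x 130 (its y) x 75 high, flat top. Origin: centre of the underside, on the bench. Its +x face looks at the bin; the tray belongs on it with its x along the block's x, so that the lip stands 12 to 60 beyond that face (about 38 is good) with its middle within 30 of the block's centre line.
- bin: Grey open plastic wash bin, loose, 160 (its x) x 170 (its y) x 50 high, walls and floor 4 thick, standing 6 to 10 mm from the block's +x face, axes nearly the block's. Origin: centre of the underside.
- plug1: Steel blanking plug: hexagonal head 30 across the flats and 12 high, with a 19 diameter, 14 long shank on top, 65 g. Starts standing on its head loose in the tray. Origin: centre of the head's outer face (underside at the start), z along the shank. All four plugs are alike.
- plug2: Steel blanking plug: hexagonal head 30 across the flats and 12 high, with a 19 diameter, 14 long shank on top, 65 g. Starts standing on its head loose in the tray. Origin: centre of the head's outer face (underside at the start), z along the shank. All four plugs are alike.
- plug3: Steel blanking plug: hexagonal head 30 across the flats and 12 high, with a 19 diameter, 14 long shank on top, 65 g. Starts standing on its head loose in the tray. Origin: centre of the head's outer face (underside at the start), z along the shank. All four plugs are alike.
- plug4: Steel blanking plug: hexagonal head 30 across the flats and 12 high, with a 19 diameter, 14 long shank on top, 65 g. Starts standing on its head loose in the tray. Origin: centre of the head's outer face (underside at the start), z along the shank. All four plugs are alike.
- valve: Bystander: yellow hydraulic valve block, about 90 x 110 x 70 with a blue coil on top (110 high in all), on the bench on the other side from the tray. Origin: centre of the underside.
- oil: Bystander: black oil bottle, 64 in diameter, 170 high, upright beyond the work, to the left or right. Origin: centre of the underside.
- wrench: Bystander: open-end wrench, 150 long, lying flat on the bench beyond the work, on the other side from the bottle. Origin: its middle, at the underside.

How it is judged (in metres and radians):
On the way, in this order (a step that is already met when the one before it is completed fails the run):
1. the tray, lifted by its arch handle clear of the bench, with all four plugs in it (contact force between the fingers and arch above 1 N and height (world z) of tray above 0.03 m and angle between tray's own z axis and vertical below 0.25 rad and x of plug1 in the frame of tray between -0.085 and 0.09 m and y of plug1 in the frame of tray between -0.055 and 0.055 m and z of plug1 in the frame of tray between -0.01 and 0.045 m and x of plug2 in the frame of tray between -0.085 and 0.09 m and y of plug2 in the frame of tray between -0.055 and 0.055 m and z of plug2 in the frame of tray between -0.01 and 0.045 m and x of plug3 in the frame of tray between -0.085 and 0.09 m and y of plug3 in the frame of tray between -0.055 and 0.055 m and z of plug3 in the frame of tray between -0.01 and 0.045 m and x of plug4 in the frame of tray between -0.085 and 0.09 m and y of plug4 in the frame of tray between -0.055 and 0.055 m and z of plug4 in the frame of tray between -0.01 and 0.045 m), for 0.2 s.
2. the tray let go, lying flat on the block with its open end over the bin and all four plugs still in it (x of tray_lip in the frame of block between 0.062 and 0.11 m and y of tray_lip in the frame of block between -0.03 and 0.03 m and z of tray_lip in the frame of block between 0.067 and 0.083 m and angle between tray's own z axis and vertical below 0.08 rad and contact force between the fingers and tray below 0.1 N and x of plug1 in the frame of tray between -0.085 and 0.09 m and y of plug1 in the frame of tray between -0.055 and 0.055 m and z of plug1 in the frame of tray between -0.01 and 0.045 m and x of plug2 in the frame of tray between -0.085 and 0.09 m and y of plug2 in the frame of tray between -0.055 and 0.055 m and z of plug2 in the frame of tray between -0.01 and 0.045 m and x of plug3 in the frame of tray between -0.085 and 0.09 m and y of plug3 in the frame of tray between -0.055 and 0.055 m and z of plug3 in the frame of tray between -0.01 and 0.045 m and x of plug4 in the frame of tray between -0.085 and 0.09 m and y of plug4 in the frame of tray between -0.055 and 0.055 m and z of plug4 in the frame of tray between -0.01 and 0.045 m), for 0.2 s.
3. the tray tipped by 14 degrees or more, nose down, held by its end bar (contact force between the fingers and endbar above 0.5 N and angle between tray's own z axis and vertical above 0.25 rad and z of endbar in the frame of block above 0.14 m), for 0.1 s.
At the end, for the whole second after the job is handed in: All four plugs lie in the bin at rest; the tray lies flat (within 4.5 degrees) on the block, let go and at rest, its lip 5 to 70 mm beyond the block's bin-side face and within 40 mm of the block's centre line (x of plug1 in the frame of bin between -0.08 and 0.08 m and y of plug1 in the frame of bin between -0.085 and 0.085 m and z of plug1 in the frame of bin between -0.01 and 0.055 m and x of plug2 in the frame of bin between -0.08 and 0.08 m and y of plug2 in the frame of bin between -0.085 and 0.085 m and z of plug2 in the frame of bin between -0.01 and 0.055 m and x of plug3 in the frame of bin between -0.08 and 0.08 m and y of plug3 in the frame of bin between -0.085 and 0.085 m and z of plug3 in the frame of bin between -0.01 and 0.055 m and x of plug4 in the frame of bin between -0.08 and 0.08 m and y of plug4 in the frame of bin between -0.085 and 0.085 m and z of plug4 in the frame of bin between -0.01 and 0.055 m and x of tray_lip in the frame of block between 0.055 and 0.12 m and y of tray_lip in the frame of block between -0.04 and 0.04 m and z of tray_lip in the frame of block between 0.067 and 0.083 m and angle between tray's own z axis and vertical below 0.08 rad and contact force between the fingers and tray below 0.1 N and linear speed of each of plug1, plug2, plug3, plug4, tray, bin below 0.02 m/s); the robot touches nothing.
It fails at once if the tray is banged down or pressed on the block with more than 60 N (contact force between tray and block above 60 N).
It fails at once if the tray is dropped: it falls free of the fingers at more than 0.4 m/s (a drop of about 8 mm) (contact force between the fingers and tray below 0.1 N and linear speed of tray above 0.4 m/s).
It fails at once if the bin is moved by more than 30 mm (distance of bin from where it was at the start of the episode above 0.03 m).
It fails at once if the valve, the bottle or the wrench is moved by more than 30 mm (distance of any of valve, oil, wrench from where it was at the start of the episode above 0.03 m).
It fails at once if the bottle is knocked over (angle between oil's own z axis and vertical above 0.5 rad).
It also fails if it takes over 64 s, if anything falls off the work surface, if the arm or the gripper's body presses on something with over 40 N, if the wrist force passes 120 N, or if a joint passes its speed limit or range.

## Robot

A 6-joint arm with a two-finger parallel gripper is mounted at the origin on the work surface. World frame = base frame: x ahead of the robot, y to its left, z up, the work surface at z = 0. Lengths are in mm, angles in rad, forces in N, time in s.
With the tool pointing down it reaches from about 275 to 750 mm from the base axis. Payload 10.2 kg.
Tool frame: the origin (TCP) lies between the finger pads; the fingertips stand 8 mm ahead of it and the grasp point (between the pads) lies 11 mm behind it; z points along the fingers, y is the line along which they close (so a half turn about z gives the same grasp; the last joint's range is limited). The gripper opens to 85 mm and grips with 20 to 120 N. Pads are 22 mm wide; open, the fingers measure 114 mm over their backs; the gripper's body (76 mm by 85 mm) begins 54 mm behind the grasp point. The pads swing forward as they close: fully open they stand 13 mm farther back than shut.
Start: joints at [-1.46, 0.313, 1.498, -0, 1.331, -0.223], TCP at [171.996, -496.033, 239.294] pointing down, gripper open.
Joint ranges: [-2.94, 2.94], [-0.97, 2.17], [0.19, 2.56], [-1.23, 4.37], [0.02, 3.11], [-2.88, 2.88]. Speed limits (rad/s): [2.39, 2.39, 3.01, 3.14, 3.14, 3.14].

## Interface

Orientations are given as a unit quaternion [w, x, y, z].
In Python, from rig import * gives the robot as it stands.
- The arm moves only by the shell command python3 -m handwheel 'ROWS' [FORCE]. ROWS is JSON, a list that holds one entry, the list of rows, each a list of 7 numbers: the shift along the world's x, y, z in mm, then the turn, a rotation vector about the world's x, y, z in degrees, then the opening, from -1 (shut) to 1 (fully open). A call has 1 to 8 rows; each row shifts and turns the commanded pose from where the row before left it; what a row does not reach is not made up. A row lasts 1/8 s, in which the tool goes at most 62.5 mm and 10.7 degrees, less where a joint would pass 70% of its speed; a pose out of reach is approached as far as the arm can. A call is refused whole if a number of a shift passes 62.5 or a number of a turn 10.7, either way. A call with a gripper value outside its range is refused whole. The fingers move at their own pace and stop on an object; FORCE is the grip in N (left out, the last holds). Time passes only in rows, so rows that do not move let the fingers close. It gives the time, the measured TCP pose, the force, the opening and the grip force at its end, in the units of the state.
- sense(): the state, without advancing time (a new reading comes with each control period).
- capture(name): name is "side" or "top"; returns a dict with "image" (384x512x3 uint8, red, green, blue), "fx", "fy", "cx", "cy" (pixels), "rvec" (rotation vector, rad) and "tvec" (3), from world to camera coordinates, as OpenCV has them. Camera axes: x right, y down, z forward; pixel columns grow to the right and rows downward; lengths in mm; the calibration is good to about 2 mm. A picture is of the moment at which its call begins. There is no depth.
- finish_job(): hands the job in; it is judged then, once.
The state is a dict: "time_s": time; "joints": joint angles; "dq": joint speeds; "tau": joint torques, N m; "eef_pos": TCP position; "ee_rot": TCP orientation; "force": force on the tool from outside, world axes, zero at the start; "wrist_torque": the same for the moment, N m; "grip_width": opening from 0.0 (shut) to 1.0 (fully open); "grip_force": force on a finger pad.
Only numpy, scipy, OpenCV 4.12 (cv2) and the standard library are available. Lean on these libraries where they do the work, as an engineer would, in place of code of your own. Each camera call takes 0.05 s, during which the arm holds its last target. There are 200 camera calls.

## Working session

There is one attempt and no reset: what is moved stays moved. The work goes in short steps, Python scripts to look and compute and a shell command to move; the robot and the scene stay as the last step left them, time stands still between calls to the robot, and variables do not carry over. Pictures are saved under pics/ and viewed, at most 10 in all, crops included, and the job is handed in when it is done.

```bash
ls; mkdir -p pics
python3 - <<'E'
from rig import *
import cv2
s=sense();print(s['time_s'],s['eef_pos'],s['ee_rot'],s['grip_width'],s['force'])
for n in('side','top'):
    c=capture(n);cv2.imwrite(f'pics/{n}0.png',cv2.resize(c['image'][:,:,::-1],(800,600),interpolation=cv2.INTER_CUBIC))
    print(n,c['fx'],c['cx'],c['cy'],c['rvec'],c['tvec'])
E
```

```text
pics
0.0 [ 171.94966925 -495.77601926  238.71714058] [-6.64967239e-04  9.86107456e-01  1.66107322e-01  3.98357794e-05] 1.0004247539883453 [ 0.33034895 -0.22369639  0.03972718]
side 422.64309844496194 255.43070124015935 193.50305036528815 [ 0.49360525 -2.81381657  1.01456264] [ 519.43992719  190.32493429 1245.47982662]
top 416.9758720071129 253.33904602939467 195.69482049382074 [ 2.19340302 -2.02589432  0.20190253] [ -16.606355    538.22586955 1079.69748699]
```

View pics/side0.png

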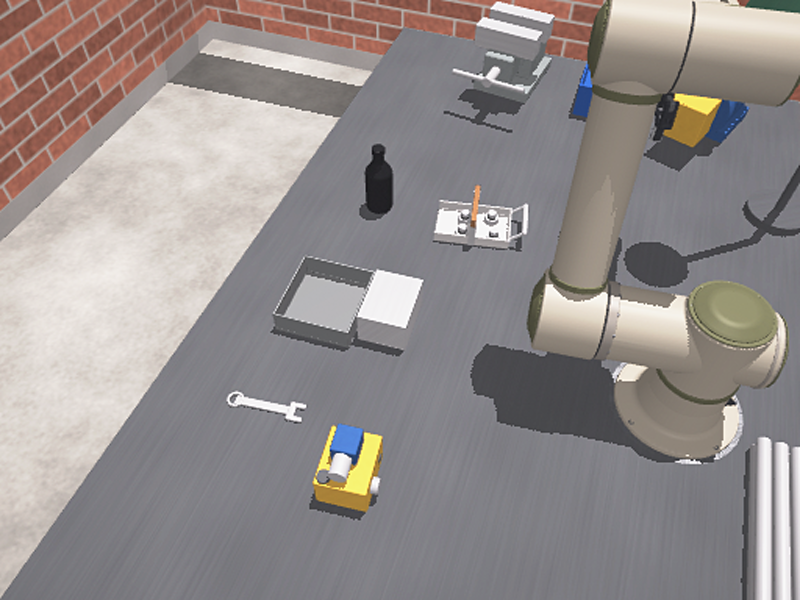

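View pics/top0.png

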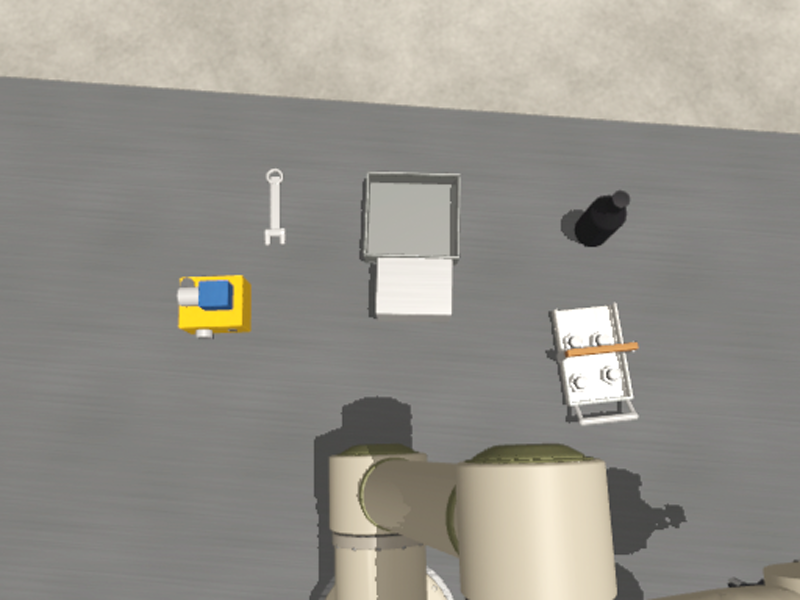

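The side view shows the tray near (480,225), its orange arch at (477,205), the block at (390,310) and the bin at (320,300). The top view shows the tray at (598,355), arch (565–637,350), end bar (580–636,418), block (377–452,258–315) and bin (365–460,173–258). The bottle is beyond the tray. Next I'll enlarge both.

```bash
cat > h.py <<'E'
from rig import *
import cv2, numpy as np
def crop(name,x0,y0,w,h,k,img=None):
    im=capture(name)['image'] if img is None else img
    return cv2.resize(im[y0:y0+h,x0:x0+w,::-1],(w*k,h*k),interpolation=cv2.INTER_CUBIC)
def cam(name):
    c=capture(name);K=np.array([[c['fx'],0,c['cx']],[0,c['fy'],c['cy']],[0,0,1.]])
    return c['image'],K,cv2.Rodrigues(np.array(c['rvec']))[0],np.array(c['tvec'])
def tri(cs,ct,ps,pt):
    P=[K@np.c_[R,t] for _,K,R,t in(cs,ct)]
    X=cv2.triangulatePoints(P[0],P[1],np.array(ps,float).reshape(2,1),np.array(pt,float).reshape(2,1))
    return (X[:3]/X[3]).ravel()
def onz(c,p,z):
    _,K,R,t=c;d=R.T@np.linalg.inv(K)@[p[0],p[1],1];o=-R.T@t
    return o+d*(z-o[2])/d[2]
E
python3 - <<'E'
from h import *
s=cam('side')[0];t=cam('top')[0]
a=np.zeros((600,800,3),np.uint8)
a[:300,:400]=crop('',270,110,80,60,5,s)     # tray side
a[:300,400:800]=crop('',340,185,80,60,5,t)[:300,:400]
b=crop('',170,160,110,66,4,s)[:264,:400]; a[300:564,:b.shape[1]]=b
b=crop('',225,105,100,75,4,t); a[300:600,400:800]=b
cv2.imwrite('pics/m1.png',a)
E
```

```text
(no output)
```

View pics/m1.png

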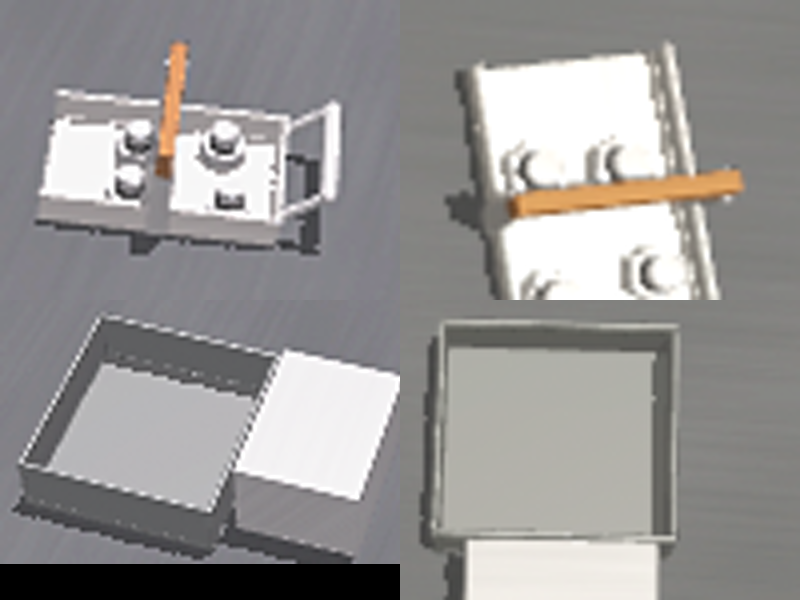

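Run:
```python
from h import *
s=cam('side');t=cam('top')
S5=lambda u,v:((u+.5)/5-.5+270,(v+.5)/5-.5+110)
T5=lambda u,v:((u-400+.5)/5-.5+340,(v+.5)/5-.5+185)
S4=lambda u,v:((u+.5)/4-.5+170,(v-300+.5)/4-.5+160)
T4=lambda u,v:((u-400+.5)/4-.5+225,(v-300+.5)/4-.5+105)
F=lambda u,v:((u+.5)*.64-.5,(v+.5)*.64-.5)
pts={'arch-y':(S5(181,43),T5(743,182)),'arch+y':(S5(165,153),T5(511,206)),
'bar-y':(S5(335,105),F(636,416)),'bar+y':(S5(330,198),F(580,421)),
'blk bin -y':(S4(285,350),T4(660,541)),'blk bin +y':(S4(237,472),T4(465,541)),
'blk back +y':(S4(359,498),F(376.5,317)),'blk back -y':(F(423,276),F(452,316)),
'bin f-y':(S4(100,317),T4(680,325)),'bin f+y':(S4(20,464),T4(440,323)),'bin n+y':(S4(212,512),T4(434,545)),
'wall-y open':(S5(57,92),T5(668,43)),'wall+y open':(S5(38,195),T5(472,68))}
for k,(a,b) in pts.items():
    print(k,tri(s,t,a,b).round(1))
for n,z in(('arch-y',80),('arch+y',80),('bar-y',51),('bar+y',51),('blk bin -y',75),('blk bin +y',75),('blk back +y',75),('blk back -y',75)):
    print(n,onz(s,pts[n][0],z).round(1),onz(t,pts[n][1],z).round(1))
```

```text
arch-y [ 497.7 -384.5   80. ]
arch+y [ 475.1 -261.7   87.6]
bar-y [ 382.2 -392.5   49.9]
bar+y [ 365.3 -298.8   48.8]
blk bin -y [626.5 -65.7  72.3]
blk bin +y [614.8  66.1  75.7]
blk back +y [515.7  57.8  75.3]
blk back -y [524.6 -69.6  84.9]
bin f-y [796.1 -71.9  43.3]
bin f+y [782.3  99.1  51.1]
bin n+y [622.7  89.2  48.1]
wall-y open [ 581.3 -361.4   27.2]
wall+y open [ 559.8 -252.9   27.3]
arch-y [ 498.2 -384.6   80. ] [ 497.2 -384.5   80. ]
arch+y [ 477.9 -269.9   80. ] [ 474.9 -263.6   80. ]
bar-y [ 382.3 -391.3   51. ] [ 381.9 -392.1   51. ]
bar+y [ 364.3 -296.5   51. ] [ 366.1 -298.2   51. ]
blk bin -y [624.9 -63.3  75. ] [626.3 -65.5  75. ]
blk bin +y [614.2  65.7  75. ] [615.9  66.2  75. ]
blk back +y [519.3  57.4  75. ] [512.   57.5  75. ]
blk back -y [529.5 -78.4  75. ] [523.9 -70.5  75. ]
```

Both views agree. The tray's arch centre is near (487,-325) with its top at z≈80–84, and the yaw is about 10.2°. The end bar is near (374,-345) at z≈50 (its top), so bar to arch is 115 as given. The block centre is about (570,-3), yaw 4.4°, top ≈75. I'll move above the arch.

```bash
python3 -m handwheel '[[[39.5,21.3,-11,0,0,10.1,1],[39.5,21.3,-11,0,0,10.1,1],[39.5,21.3,-11,0,0,10.1,1],[39.5,21.3,-11,0,0,10.1,1],[39.5,21.3,-11,0,0,10.1,1],[39.5,21.3,-11,0,0,10.1,1],[39.5,21.3,-11,0,0,10.1,1],[39.5,21.3,-11,0,0,10.1,1]]]' 100; python3 -m handwheel '[[[0,0,0,0,0,0,1],[0,0,0,0,0,0,1]]]'
cat >> h.py <<'E'
def st():
    from scipy.spatial.transform import Rotation as Ro
    s=sense();q=s['ee_rot'];M=Ro.from_quat([q[1],q[2],q[3],q[0]]).as_matrix()
    print('t',round(s['time_s'],2),'tcp',s['eef_pos'].round(1),'yaw_y',np.degrees(np.arctan2(M[1,1],M[0,1])).round(2),'z',M[:,2].round(3),'w',round(s['grip_width'],3),'gf',round(s['grip_force'],1),'F',np.round(s['force'],1))
E
python3 - <<'E'
from h import *
st()
s=cam('side')[0];t=cam('top')[0]
a=np.zeros((600,800,3),np.uint8)
a[:,:400]=crop('',265,70,80,120,5,s); a[:,400:]=crop('',340,150,80,120,5,t)
cv2.imwrite('pics/m2.png',a)
E
```

```text
time_s: 1.3
eef_pos: [489.2, -324.8, 150.9]
ee_rot: [-0.0, 0.641, 0.767, -0.0]
force: [-1.3, -0.4, -0.0]
grip_width: 0.998
grip_force: 0.0
time_s: 1.55
eef_pos: [487.7, -325.9, 151.3]
ee_rot: [-0.0, 0.644, 0.765, -0.0]
force: [-0.6, -0.2, -0.3]
grip_width: 1.0
grip_force: 0.0
t 1.55 tcp [ 487.7 -325.9  151.3] yaw_y 9.86 z [-0. -0. -1.] w 1.0 gf 0.0 F [-0.6 -0.2 -0.3]
```

View pics/m2.png

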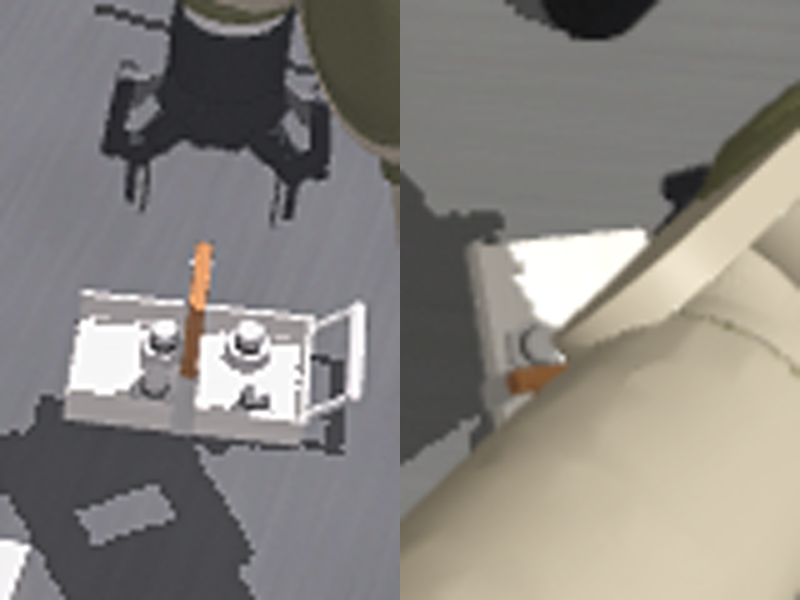

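The fingers (tips at (138,205) and (285,220)) straddle the arch plane in the side view, and the tray is undisturbed. I'll lower and grip.

```bash
python3 -m handwheel '[[[0,0.5,-40,0,0,0.2,1],[0,0,-30,0,0,0.2,1],[0,0,-15,0,0,0,1],[0,0,-8,0,0,0,1],[0,0,0,0,0,0,1],[0,0,0,0,0,0,0.2],[0,0,0,0,0,0,-0.3],[0,0,0,0,0,0,-0.5]]]' 100; python3 -m handwheel '[[[0,0,0,0,0,0,-0.8],[0,0,0,0,0,0,-1],[0,0,0,0,0,0,-1],[0,0,0,0,0,0,-1],[0,0,0,0,0,0,-1]]]'; python3 -c "
from h import *;st()"
```

```text
time_s: 2.65
eef_pos: [488.1, -325.2, 58.7]
ee_rot: [0.0, 0.641, 0.768, -0.0]
force: [0.0, 0.1, -0.3]
grip_width: 0.379
grip_force: 0.0
time_s: 3.28
eef_pos: [488.0, -325.3, 58.7]
ee_rot: [0.0, 0.641, 0.768, -0.0]
force: [-1.9, 0.1, 5.8]
grip_width: 0.123
grip_force: 98.5
t 3.27 tcp [ 488.  -325.3   58.7] yaw_y 10.33 z [ 0. -0. -1.] w 0.123 gf 98.5 F [-1.9  0.1  5.8]
```

```bash
python3 -m handwheel '[[[0,0,4,0,0,0,-1],[0,0,10,0,0,0,-1],[0,0,18,0,0,0,-1],[0,0,20,0,0,0,-1],[0,0,20,0,0,0,-1],[0,0,20,0,0,0,-1],[0,0,14,0,0,0,-1],[0,0,6,0,0,0,-1]]]'; python3 -m handwheel '[[[0,0,0,0,0,0,-1],[0,0,0,0,0,0,-1],[0,0,0,0,0,0,-1]]]';python3 - <<'E'
from h import *
st()
s=cam('side')[0]
cv2.imwrite('pics/m3.png',crop('',240,60,130,100,6,s))
E
```

```text
time_s: 4.28
eef_pos: [488.1, -325.2, 171.4]
ee_rot: [0.001, 0.641, 0.768, -0.0]
force: [-0.7, 0.3, -7.1]
grip_width: 0.122
grip_force: 97.7
time_s: 4.65
eef_pos: [487.8, -325.0, 169.7]
ee_rot: [-0.001, 0.641, 0.768, 0.0]
force: [0.0, -0.2, -6.1]
grip_width: 0.126
grip_force: 97.7
t 4.65 tcp [ 487.8 -325.   169.7] yaw_y 10.33 z [-0.001  0.001 -1.   ] w 0.126 gf 97.7 F [ 0.  -0.2 -6.1]
```

View pics/m3.png

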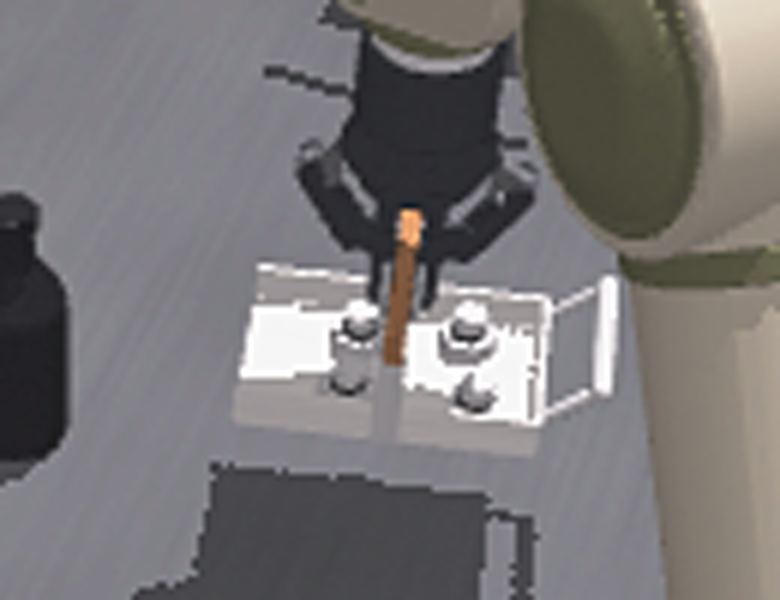

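The tray hangs level from the arch, and all four plugs are standing in it at (360,325), (350,375), (470,325) and (473,392). I'll carry it to the block.

```bash
python3 -m handwheel '[[[2,8,0,0,0,-0.42,-1],[5,18,0,0,0,-0.42,-1],[7,26,0,0,0,-0.42,-1],[8,30,0,0,0,-0.42,-1],[8,30,0,0,0,-0.42,-1],[8,30,0,0,0,-0.42,-1],[8,30,0,0,0,-0.42,-1],[8,30,0,0,0,-0.42,-1]]]'; python3 -m handwheel '[[[8,30,0,0,0,-0.42,-1],[8,30,0,0,0,-0.42,-1],[7,26,0,0,0,-0.42,-1],[5,18,0,0,0,-0.42,-1],[2,10,0,0,0,-0.42,-1],[1,6,0,0,0,-0.42,-1],[0,0,0,0,0,0,-1],[0,0,0,0,0,0,-1]]]';python3 - <<'E'
from h import *
st()
s=cam('side')[0];t=cam('top')[0]
a=np.zeros((600,800,3),np.uint8)
a[:,:400]=crop('',180,90,100,150,4,s); a[:,400:]=crop('',220,100,100,150,4,t)
cv2.imwrite('pics/m4.png',a)
E
```

```text
time_s: 5.7
eef_pos: [542.1, -120.8, 170.4]
ee_rot: [0.0, 0.663, 0.749, 0.0]
force: [-0.0, 0.2, -6.2]
grip_width: 0.12
grip_force: 97.7
time_s: 6.7
eef_pos: [572.9, -3.6, 170.3]
ee_rot: [0.0, 0.679, 0.734, -0.0]
force: [-0.0, 0.3, -6.2]
grip_width: 0.119
grip_force: 97.7
t 6.7 tcp [572.9  -3.6 170.3] yaw_y 4.41 z [-0. -0. -1.] w 0.119 gf 97.7 F [-0.   0.3 -6.2]
```

View pics/m4.png

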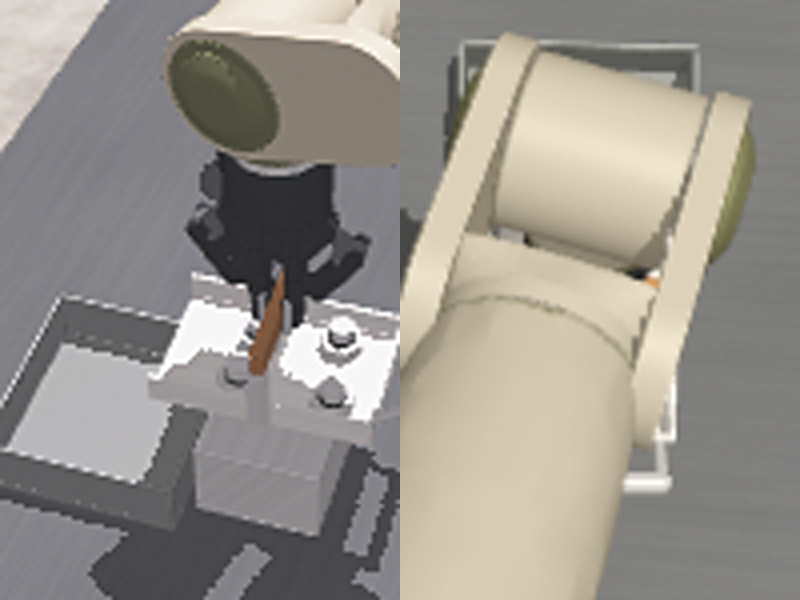

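The tray is above the block, level, with its lip at about (150,385) over the bin and the plugs inside. I'll lower it, slowly for the last few mm.

```bash
python3 -m handwheel '[[[0,0,-4,0,0,0,-1],[0,0,-9,0,0,0,-1],[0,0,-9,0,0,0,-1],[0,0,-5,0,0,0,-1],[0,0,-3,0,0,0,-1],[0,0,-2,0,0,0,-1],[0,0,0,0,0,0,-1],[0,0,0,0,0,0,-1]]]'; python3 -m handwheel '[[[0,0,-1,0,0,0,-1],[0,0,-1,0,0,0,-1],[0,0,-1,0,0,0,-1]]]'; python3 -c "
from h import *;st()"
```

```text
time_s: 7.8
eef_pos: [573.1, -3.1, 138.5]
ee_rot: [0.0, 0.679, 0.734, 0.0]
force: [-0.2, -0.1, -6.7]
grip_width: 0.124
grip_force: 97.7
time_s: 8.18
eef_pos: [573.0, -3.1, 135.2]
ee_rot: [-0.0, 0.679, 0.734, -0.0]
force: [0.2, -0.4, -6.3]
grip_width: 0.125
grip_force: 97.7
t 8.18 tcp [573.   -3.1 135.2] yaw_y 4.45 z [-0. -0. -1.] w 0.125 gf 97.7 F [ 0.2 -0.4 -6.3]
```

```bash
python3 -m handwheel '[[[0,0,-0.7,0,0,0,-1],[0,0,0,0,0,0,-1]]]'; python3 -c "
from h import *;st()"
```

```text
time_s: 8.43
eef_pos: [573.0, -3.1, 134.6]
ee_rot: [-0.0, 0.679, 0.734, -0.0]
force: [0.5, -0.6, -6.0]
grip_width: 0.123
grip_force: 97.7
t 8.43 tcp [573.   -3.1 134.6] yaw_y 4.44 z [-0.  0. -1.] w 0.123 gf 97.7 F [ 0.5 -0.6 -6. ]
```

```bash
python3 -m handwheel '[[[0,0,-0.5,0,0,0,-1],[0,0,0,0,0,0,-1]]]'; python3 -m handwheel '[[[0,0,-0.5,0,0,0,-1],[0,0,0,0,0,0,-1]]]'; python3 -c "
from h import *;st()"
```

```text
time_s: 8.68
eef_pos: [573.0, -3.2, 134.1]
ee_rot: [0.0, 0.679, 0.734, 0.0]
force: [0.7, 1.2, -6.7]
grip_width: 0.119
grip_force: 97.7
time_s: 8.93
eef_pos: [573.1, -3.1, 133.8]
ee_rot: [0.0, 0.679, 0.734, 0.0]
force: [0.4, -0.0, -4.6]
grip_width: 0.123
grip_force: 97.9
t 8.93 tcp [573.1  -3.1 133.8] yaw_y 4.45 z [ 0. -0. -1.] w 0.123 gf 97.9 F [ 0.4 -0.  -4.6]
```

```bash
python3 -m handwheel '[[[0,0,-0.5,0,0,0,-1],[0,0,0,0,0,0,-1]]]' 20; python3 -c "
from h import *;st()"
```

```text
time_s: 9.18
eef_pos: [573.2, -3.1, 133.7]
ee_rot: [0.0, 0.679, 0.734, 0.0]
force: [-1.5, -0.3, 1.6]
grip_width: 0.121
grip_force: 98.9
t 9.18 tcp [573.2  -3.1 133.7] yaw_y 4.45 z [ 0.001 -0.    -1.   ] w 0.121 gf 98.9 F [-1.5 -0.3  1.6]
```

```bash
python3 -m handwheel '[[[0,0,0,0,0,0,-0.7],[0,0,0,0,0,0,-0.4],[0,0,0,0,0,0,0],[0,0,0,0,0,0,0],[0,0,0,0,0,0,0],[0,0,0,0,0,0,0]]]'; python3 -c "
from h import *;st()"
```

```text
time_s: 9.93
eef_pos: [573.0, -3.1, 133.1]
ee_rot: [-0.0, 0.679, 0.734, 0.0]
force: [0.3, 0.9, -0.4]
grip_width: 0.499
grip_force: 0.0
t 9.93 tcp [573.   -3.1 133.1] yaw_y 4.44 z [-0.  0. -1.] w 0.499 gf 0.0 F [ 0.3  0.9 -0.4]
```

Released. I'll rise straight up, go back toward the end bar, and look.

```bash
python3 -m handwheel '[[[0,0,10,0,0,0,0],[0,0,25,0,0,0,0],[0,0,35,0,0,0,0],[0,0,30,0,0,0,0],[-28,-2,0,0,0,0,0],[-30,-2,0,0,0,0,0],[-30,-3,0,0,0,0,0],[-26.5,-2,0,0,0,0,0]]]'; python3 -m handwheel '[[[0,0,0,0,0,0,0],[0,0,0,0,0,0,0]]]'
python3 - <<'E'
from h import *
st()
s=cam('side')[0];t=cam('top')[0]
a=np.zeros((600,800,3),np.uint8)
a[:,:400]=crop('',200,130,80,120,5,s); a[:,400:]=crop('',225,120,80,120,5,t)
cv2.imwrite('pics/m5.png',a)
E
```

```text
time_s: 10.92
eef_pos: [457.6, -12.2, 233.9]
ee_rot: [0.0, 0.679, 0.734, 0.0]
force: [-0.6, -0.7, 0.5]
grip_width: 0.5
grip_force: 0.0
time_s: 11.18
eef_pos: [459.1, -12.2, 233.7]
ee_rot: [0.001, 0.679, 0.734, 0.0]
force: [0.4, -0.2, -0.1]
grip_width: 0.501
grip_force: 0.0
t 11.18 tcp [459.1 -12.2 233.7] yaw_y 4.44 z [ 0.001 -0.    -1.   ] w 0.501 gf 0.0 F [ 0.4 -0.2 -0.1]
```

View pics/m5.png

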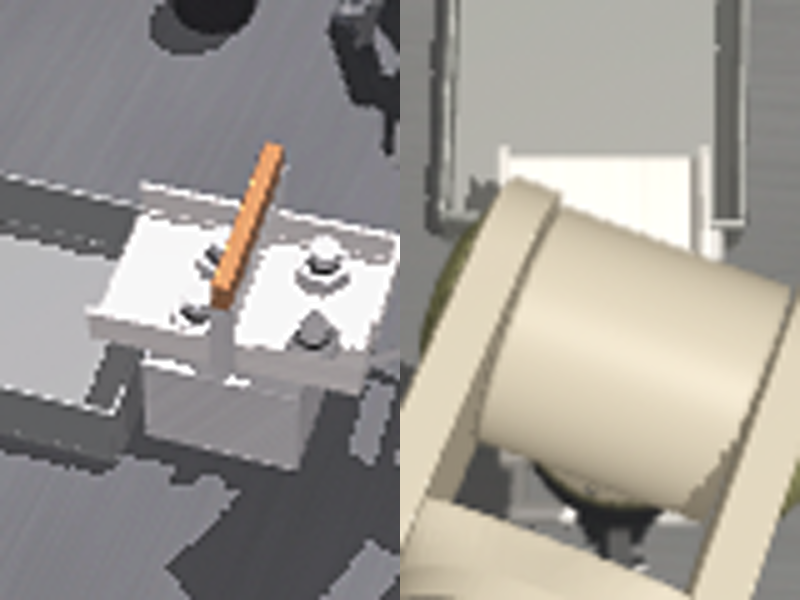

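The tray lies flat on the block with the lip over the bin. The plugs are at (210,262), (192,315), (320,265) and (315,330). Now the exact bar position.

Run:
```python
from h import *
s=cam('side');t=cam('top')
S=lambda u,v:((u+.5)/5-.5+200,(v+.5)/5-.5+130)
T=lambda u,v:((u-400+.5)/5-.5+225,(v+.5)/5-.5+120)
for n,p in(('arch far',S(278,146)),('arch near',S(220,288))): print(n,onz(s,p,155).round(1))
for n,p in(('lipL',T(508,155)),('lipR',T(695,155))): print(n,onz(t,p,78).round(1))
a=np.zeros((600,800,3),np.uint8)
a[:,:400]=crop('',250,130,80,120,5,s[0]); a[:,400:]=crop('',225,180,80,120,5,t[0])
cv2.imwrite('pics/m6.png',a)
```

```text
arch far [576.  -61.6 155. ]
arch near [568.8  56.5 155. ]
lipL [656.3  55.   78. ]
lipR [664.4 -46.4  78. ]
```

View pics/m6.png

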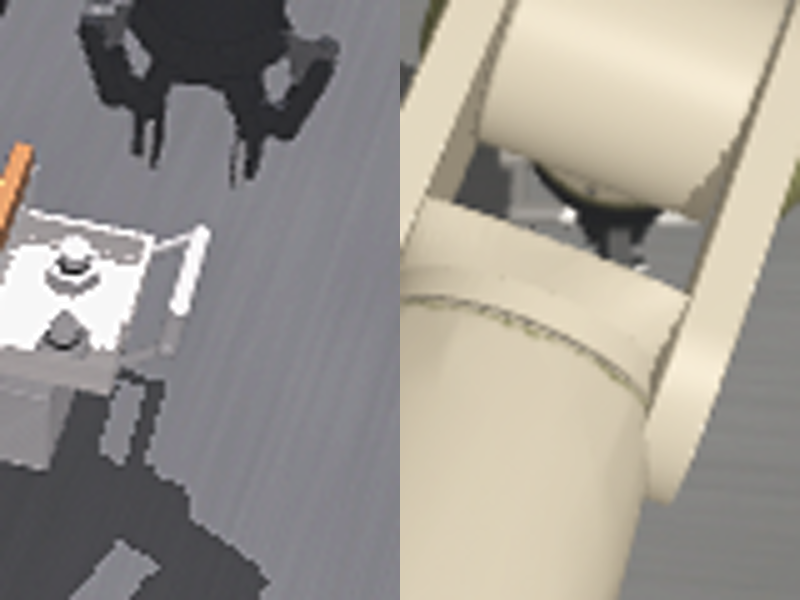

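The end bar shows at (205,228)–(172,345) in the side view and the fingers are right above it. The lip measures about 39 mm beyond the block face. I'll descend to grasp the bar.

```bash
python3 -m handwheel '[[[-0.5,0,-30,0,0,0,0],[0,0,-40,0,0,0,0],[0,0,-30,0,0,0,0],[0,0,-15,0,0,0,0],[0,0,-4.5,0,0,0,0],[0,0,0,0,0,0,0],[0,0,0,0,0,0,-0.3],[0,0,0,0,0,0,-0.5]]]' 60; python3 -m handwheel '[[[0,0,0,0,0,0,-0.7],[0,0,0,0,0,0,-0.8],[0,0,0,0,0,0,-1],[0,0,0,0,0,0,-1],[0,0,0,0,0,0,-1]]]'
python3 - <<'E'
from h import *
st()
s=cam('side')
S=lambda u,v:((u+.5)/5-.5+250,(v+.5)/5-.5+130)
for p in((205,230),(175,345)):print(onz(s,S(*p),126).round(1))
# tip path: TCP offsets from flat pose, block frame -> world yaw 4.4
u=np.array([np.cos(.0772),np.sin(.0772)]);px=-165.;pz=39.
for th in range(0,41,5):
    c,n=np.cos(np.radians(th)),np.sin(np.radians(th)); dx=px*c+pz*n-px; dz=-px*n+pz*c-pz
    print(th,(u*dx).round(1),round(dz,1))
E
```

```text
time_s: 12.38
eef_pos: [458.2, -12.2, 114.1]
ee_rot: [0.0, 0.679, 0.734, 0.0]
force: [-0.6, 0.1, -0.3]
grip_width: 0.248
grip_force: 0.0
time_s: 13.0
eef_pos: [458.1, -12.2, 113.7]
ee_rot: [0.0, 0.679, 0.734, 0.0]
force: [0.3, 0.6, 4.4]
grip_width: 0.111
grip_force: 58.5
t 13.0 tcp [458.1 -12.2 113.7] yaw_y 4.44 z [ 0. -0. -1.] w 0.111 gf 58.5 F [0.3 0.6 4.4]
[460.7 -58.6 126. ]
[451.2  33.3 126. ]
0 [0. 0.] 0.0
5 [4.  0.3] 14.2
10 [9.3 0.7] 28.1
15 [15.7  1.2] 41.4
20 [23.2  1.8] 54.1
25 [31.8  2.5] 66.1
30 [41.5  3.2] 77.3
35 [52.1  4. ] 87.6
40 [63.5  4.9] 96.9
```

```bash
python3 -m handwheel '[[[1.8,0.1,7.1,-0.19,2.49,0,-1],[2.2,0.2,7.1,-0.19,2.49,0,-1],[2.5,0.2,7,-0.19,2.49,0,-1],[2.8,0.2,6.9,-0.19,2.49,0,-1],[0,0,0,0,0,0,-1],[0,0,0,0,0,0,-1]]]'; python3 -c "
from h import *;st()"
```

```text
time_s: 13.8
eef_pos: [467.1, -11.3, 141.0]
ee_rot: [-0.059, 0.677, 0.731, -0.064]
force: [2.7, 0.4, -3.6]
grip_width: 0.118
grip_force: 58.7
t 13.8 tcp [467.1 -11.3 141. ] yaw_y 4.45 z [-0.173 -0.013 -0.985] w 0.118 gf 58.7 F [ 2.7  0.4 -3.6]
```

```bash
python3 -m handwheel '[[[3.1,0.2,6.7,-0.19,2.49,0,-1],[3.3,0.3,6.6,-0.19,2.49,0,-1],[3.6,0.3,6.4,-0.19,2.49,0,-1],[3.9,0.3,6.3,-0.19,2.49,0,-1],[4.2,0.3,6.1,-0.19,2.49,0,-1],[4.4,0.4,5.9,-0.19,2.49,0,-1],[0,0,0,0,0,0,-1],[0,0,0,0,0,0,-1]]]'
python3 - <<'E'
from h import *
st()
s=cam('side')[0];t=cam('top')[0]
a=np.zeros((600,800,3),np.uint8)
a[:,:400]=crop('',180,120,100,150,4,s); a[:,400:]=crop('',220,80,100,150,4,t)
cv2.imwrite('pics/m7.png',a)
E
```

```text
time_s: 14.8
eef_pos: [489.6, -9.6, 179.2]
ee_rot: [-0.147, 0.663, 0.717, -0.158]
force: [2.0, 0.5, -4.2]
grip_width: 0.112
grip_force: 59.0
t 14.8 tcp [489.6  -9.6 179.2] yaw_y 4.46 z [-0.42  -0.032 -0.907] w 0.112 gf 59.0 F [ 2.   0.5 -4.2]
```

View pics/m7.png

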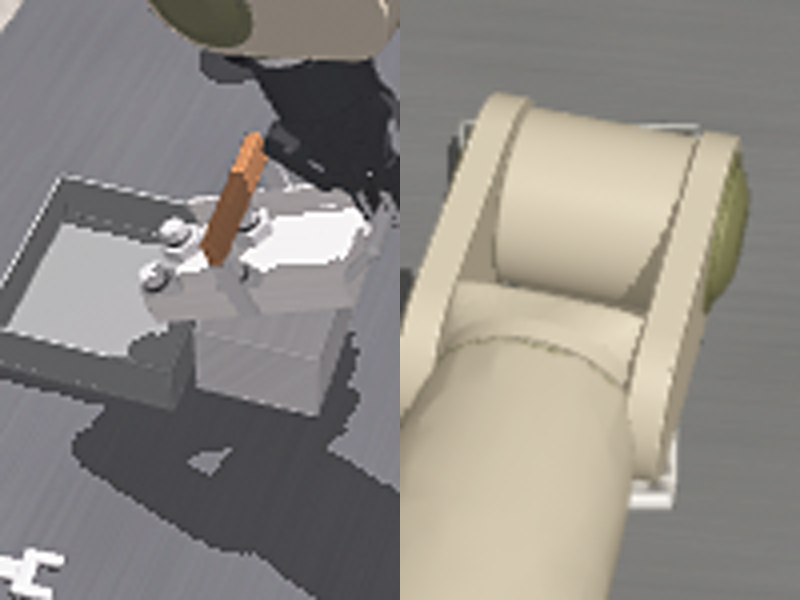

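The tray is tipped 25°. The plugs are sliding, with the front pair at the lip at (172,235) and (155,278) and the rear pair beneath the arch. I'll tip a little more and wait.

```bash
python3 -m handwheel '[[[4.6,0.4,5.7,-0.19,2.49,0,-1],[0,0,0,0,0,0,-1],[0,0,0,0,0,0,-1],[0,0,0,0,0,0,-1],[0,0,0,0,0,0,-1],[0,0,0,0,0,0,-1],[0,0,0,0,0,0,-1],[0,0,0,0,0,0,-1]]]';python3 - <<'E'
from h import *
st()
cv2.imwrite('pics/m8.png',crop('side',160,120,130,100,6))
E
```

```text
time_s: 15.9
eef_pos: [494.3, -9.2, 185.4]
ee_rot: [-0.162, 0.66, 0.713, -0.174]
force: [-0.1, -0.7, -2.0]
grip_width: 0.115
grip_force: 59.2
t 15.9 tcp [494.3  -9.2 185.4] yaw_y 4.46 z [-0.46  -0.035 -0.887] w 0.115 gf 59.2 F [-0.1 -0.7 -2. ]
```

View pics/m8.png

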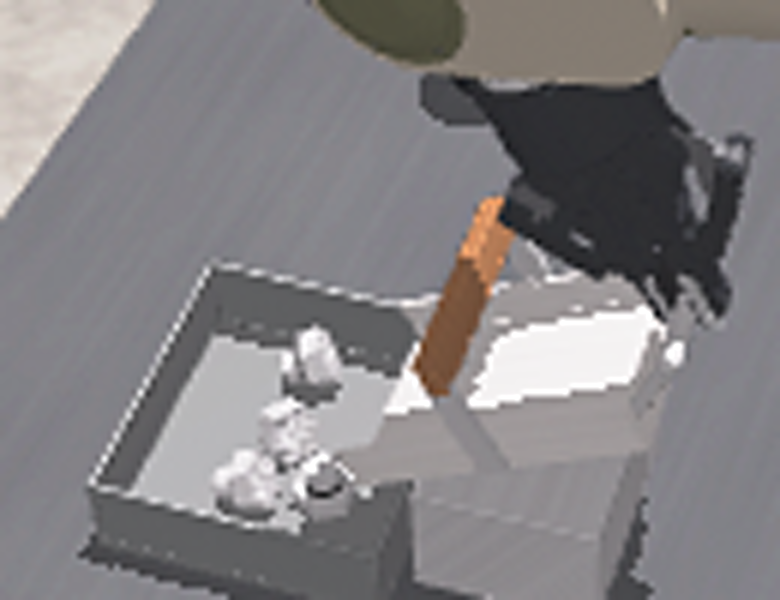

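All four plugs show in the bin, near (312,360), (287,430), (245,480) and (325,490), and the tray floor is empty. The wrist load has dropped to about half of an empty tray. I'll lower the same way.

```bash
python3 -m handwheel '[[[0,0,0,0,0,0,-1],[-4.6,-0.4,-5.7,0.19,-2.49,0,-1],[-4.4,-0.4,-5.9,0.19,-2.49,0,-1],[-4.2,-0.3,-6.1,0.19,-2.49,0,-1],[-3.9,-0.3,-6.3,0.19,-2.49,0,-1],[-3.6,-0.3,-6.4,0.19,-2.49,0,-1],[-3.3,-0.3,-6.6,0.19,-2.49,0,-1],[-3.1,-0.2,-6.7,0.19,-2.49,0,-1]]]'; python3 -m handwheel '[[[-2.8,-0.2,-6.9,0.19,-2.49,0,-1],[-2.5,-0.2,-7,0.19,-2.49,0,-1],[-1.2,-0.1,-3.5,0.1,-1.24,0,-1],[-1,-0.1,-3.6,0.09,-1.25,0,-1],[-0.9,-0.1,-3.6,0.1,-1.24,0,-1],[0,0,0,0,0,0,-1],[0,0,0,0,0,0,-1]]]'; python3 -c "
from h import *;st()"
```

```text
time_s: 16.95
eef_pos: [467.2, -11.4, 141.6]
ee_rot: [-0.059, 0.677, 0.731, -0.063]
force: [0.9, 0.2, -2.8]
grip_width: 0.115
grip_force: 59.1
time_s: 17.82
eef_pos: [458.9, -12.2, 117.1]
ee_rot: [-0.008, 0.679, 0.734, -0.008]
force: [-1.9, -0.1, -1.1]
grip_width: 0.118
grip_force: 59.2
t 17.82 tcp [458.9 -12.2 117.1] yaw_y 4.45 z [-0.022 -0.002 -1.   ] w 0.118 gf 59.2 F [-1.9 -0.1 -1.1]
```

```bash
python3 -m handwheel '[[[-0.4,0,-1.7,0.05,-0.6,0,-1],[-0.4,0,-1.2,0.05,-0.65,0,-1],[0,0,-0.4,0,0,0,-1],[0,0,0,0,0,0,-1]]]'; python3 -c "
from h import *;st()"
```

```text
time_s: 18.32
eef_pos: [458.3, -12.2, 114.0]
ee_rot: [0.0, 0.679, 0.734, 0.0]
force: [-1.4, 1.0, 2.6]
grip_width: 0.115
grip_force: 59.6
t 18.32 tcp [458.3 -12.2 114. ] yaw_y 4.45 z [ 0.  0. -1.] w 0.115 gf 59.6 F [-1.4  1.   2.6]
```

```bash
python3 -m handwheel '[[[0,0,0,0,0,0,-0.7],[0,0,0,0,0,0,-0.4],[0,0,0,0,0,0,0],[0,0,0,0,0,0,0],[0,0,0,0,0,0,0],[0,0,8,0,0,0,0],[0,0,25,0,0,0,0],[0,0,40,0,0,0,0]]]'; python3 -m handwheel '[[[0,0,40,0,0,0,0],[-40,0,40,0,0,0,0],[-50,0,10,0,0,0,0],[-50,0,0,0,0,0,0],[-30,0,0,0,0,0,0],[0,0,0,0,0,0,0],[0,0,0,0,0,0,0],[0,0,0,0,0,0,0]]]'
python3 - <<'E'
from h import *
st()
s=cam('side');t=cam('top')
# orange arch ends and lip edge
im=s[0].astype(int);m=((im[:,:,0]-im[:,:,2])>50)&(im[:,:,1]<im[:,:,0]-30);m[:130]=0;m[205:]=0;m[:,:230]=0;m[:,275:]=0
v,u=np.nonzero(m);print('arch px',u.min(),u.max(),v.min(),v.max())
i=v.argmin();print('far top',onz(s,(u[v==v.min()].mean(),v.min()),155).round(1))
im=t[0].astype(int);g=im.mean(2)
m=((im[:,:,0]-im[:,:,2])>50);m[:,:200]=0;m[:,340:]=0;v,u=np.nonzero(m)
if len(u):print('top arch',onz(t,(u.min(),v[u==u.min()].mean()),155).round(1),onz(t,(u.max(),v[u==u.max()].mean()),155).round(1))
# bin interior: bright blobs in top
R=g[108:160:1,225:300:1]
print('top bin rows');
for r in range(110,164,3):print(r,' '.join('%3d'%x for x in g[r,232:298:3]))
E
```

```text
time_s: 19.32
eef_pos: [457.6, -12.0, 187.5]
ee_rot: [-0.001, 0.679, 0.734, -0.0]
force: [-0.2, -0.5, 0.2]
grip_width: 0.498
grip_force: 0.0
time_s: 20.32
eef_pos: [288.6, -12.2, 276.8]
ee_rot: [-0.0, 0.679, 0.734, 0.0]
force: [0.4, 0.1, 0.1]
grip_width: 0.504
grip_force: 0.0
t 20.32 tcp [288.6 -12.2 276.8] yaw_y 4.47 z [-0.  0. -1.] w 0.504 gf 0.0 F [0.4 0.1 0.1]
arch px 242 256 158 191
far top [583.4 -62.5 155. ]
top arch [566.7  54.1 155. ] [577.2 -62.8 155. ]
top bin rows
110 132 151 176 181 187 186 185 187 185 170 157 155 141 139 133 130 128 126 120 128 129 129
113 134 178  93  94  92  93  93  92  94  94  92  95  93  92  94  94  91  94  92  90 100 129
116  90 175 112 112  93  92  92  92  92  93  93  92  92  93  92  92  93  92  92  91  95 132
119  77 176 174 174 174 174 174 175 174 174 175 175 175 175 175 175 175 175 175 101  92 131
122  75 174 174 174 175 175 174 175 175 175 175 175 175 175 175 175 175 175 175 102  94 130
125  75 188 174 174 175 175 175 175 175 175 175 175 175 175 175 175 175 175 175 102  93 133
128  75 154 175 174 175 175 175 175 175 175 175 175 175 175 176 176
[... 336 characters left out ...]
 179 120 177 198 197 177 177 110 182 244 236 111 111 133
143  74 111 176 175 176 175 168 177 177 177 148 183 193 177 177 161 152 184 181 102 113 136
146  76 118 176 176 176 177 173 230 239 212 176 175 177 177 177 178 178 178 178 102 115 133
149  77 131 176 177 180 177 191 177 242 176 188 177 177 178 178 178 178 178 211 102 108 135
152  81 133 177 176 186 248 247 244 248 252 248 247 248 246 244 245 246 160 234 103 109 129
155  92 133 176 176 186 252 253 252 253 252 253 252 252 252 250 251 252 157 235 102 104 132
158  91 148 169 102 130 252 253 252 253 252 253 252 253 252 250 252 252 158 235 102 106 132
161 116 142 103 102 145 252 253 253 253 252 253 252 253 252 251 252 252 158 236 102 107 130
```

Run:
```python
from h import *
s=cam('side');t=cam('top');g=s[0].mean(2)
for p in((250,137),(266,138),(282,138),(255.5,147)):
    for z in(20,95):
        X=onz(t,p,z);q=s[1]@(s[2]@X+s[3]);q=(q[:2]/q[2]).round().astype(int)
        pa=g[q[1]-5:q[1]+6,q[0]-5:q[0]+6]
        print(p,z,X.round(0),q,'std',pa.std().round(1),'range',pa.min().round(),pa.max().round())
print('side rows, bin near lip & tray')
for r in range(165,207,2):print(r,' '.join('%3d'%x for x in g[r,190:282:3]))
```

```text
(250, 137) 20 [716.  50.  20.] [202 201] std 46.7 range 84.0 252.0
(250, 137) 95 [690.  47.  95.] [208 187] std 45.5 range 86.0 255.0
(266, 138) 20 [717.   4.  20.] [207 191] std 35.6 range 88.0 255.0
(266, 138) 95 [690.   4.  95.] [213 177] std 57.1 range 82.0 253.0
(282, 138) 20 [721. -42.  20.] [212 180] std 54.7 range 82.0 253.0
(282, 138) 95 [694. -39.  95.] [218 168] std 27.7 range 88.0 233.0
(255.5, 147) 20 [688.  32.  20.] [212 199] std 56.4 range 16.0 255.0
(255.5, 147) 95 [663.  30.  95.] [218 186] std 38.8 range 90.0 251.0
side rows, bin near lip & tray
165 132 134  92  95 220 147 138 137 136 139 138 135 134 133 134 133 133 131 130 131 128 177 125 131 132 132 133 136 134 134 135
167 135 208  98  97  95  93  98 202 124 137 135 136 132 211 255 122 128 130 129 129 173 162 143 131 133 133 133 136 135 135 132
169 132  93  94  97  98  97  97  95  92 107 195 120 135 155 153 152 206 255 177 121 169  78 140 133 132 133 133 135 135 134 133
171 148  96  82  97  97  97  97  96  96  96  95  91 122 155 154 155 154 153 154 202 172  94 133 129 129 132 135 135 135 135 133
173 159  97  90 1
[... 1458 characters left out ...]
 249 252 141 255 247 247 247 247 247 247 247 247 248 133 132
197 187 187 185 240 197 220 150 253 247 213 153 157 155 155 154 152 151 148 141 238 248 247 247 247 247 247 247 247 253 132 130
199 187 187 241 199 226 197 189 173 251 233 187  98 114 157 156 155 155 155 141 136 210 254 249 248 247 247 247 247 145 129 236
201 187 187 185 185 199 215 193  45 144 255 193 101  95 209 134 144 157 156 142 148 155 155 151 210 254 250 248 248 226 173 138
203 188 188  92 192 193 200 190 254 255 240  94 101 103 133 232 255 137 147 141 149 157 159 159 155 154 152 205 255 100 136 134
205  88 225 194  94 102  96 192 122 140 139  97 101  87 141 139 133 136 157 142 140 135 145 156 157 160 158 155 156  66  68 140
```

The tray floor is uniform (≈247), so it is empty. All four plugs are on the bin floor, and the tray and bin are where they were. Handing in.

```bash
python3 -c "
from rig import *
print(finish_job())"
```

```text
the job is handed in; nothing more can be done
None
```

I handed the job in at about 20 s of the 64 s allowed: all four plugs are in the bin and the tray is back flat on the block, let go, with its lip about 39 mm past the bin-side face; the hand-in gave no verdict.

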